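Close up the picture and hold the blower dial on full

ROBOT

A 7-joint arm with a two-finger parallel gripper is mounted at the origin on the work surface. World frame = base frame: x ahead of the robot, y to its left, z up, the work surface at z = 0. Lengths are in m, angles in rad, forces in N, time in s.
With the tool pointing down it reaches from about 0.425 to 0.95 m from the base axis. Payload 4.7 kg.
Tool frame: the origin (TCP) lies between the finger pads; the fingertips stand 25 mm ahead of it and the grasp point (between the pads) lies 6 mm ahead of it; z points along the fingers, y is the line along which they close (so a half turn about z gives the same grasp; the last joint's range is limited). The gripper opens to 85 mm and grips with 20 to 120 N. Pads are 22 mm wide; open, the fingers measure 114 mm over their backs; the gripper's body (76 mm by 85 mm) begins 54 mm behind the grasp point. The pads swing forward as they close: fully open they stand 13 mm farther back than shut.
Start: joints at [-1.259, 0.469, -0.049, 1.532, 0.024, 1.141, -0.082], TCP at [0.226, 0.636, 0.256] pointing down, gripper open.
Joint ranges: [-2.59, 2.59], [-0.33, 1.99], [-1.39, 1.29], [0.1, 2.45], [-1.04, 4.18], [0.21, 1.99], [-2.66, 2.66]. Speed limits (rad/s): [2.57, 2.57, 3.14, 3.14, 3.14, 3.14, 3.14].

INTERFACE

Orientations are given as a 3x3 rotation matrix whose columns are the frame's x, y, z axes.
In Python, from rig import * gives the robot as it stands. Calls block until the motion is done:
- movep(position, orientation): joint-space move of the TCP to a pose.
- move_l(position, attitude=None, feed=0.15, until_force=None): straight line of the TCP; attitude=None keeps the orientation; feed is the mean speed in m/s. With until_force (N) it stops when the force on the tool has changed by that much, and returns True; else False.
- move_joints(angles): joint-space move.
- command_gripper(opening, newtons=None): finger opening in m; newtons is the grip in N (None keeps the last); returns when the fingers have stopped.
- sleep(seconds).
- inverse_kinematics(position, orientation): joint angles nearest the present ones, or None.
- sense(): the state.
- camera(name): name is "side" or "top" or "wrist"; returns (picture, depth): 420x560x3 uint8, red, green, blue; 420x560 float32, m along the optical axis (not along the pixel's ray), 0 where there is no reading.
- camera_params(name): a dict with "K" (3x3 intrinsics, pixels), "position" and "rotation" of the camera in the world; the wrist camera has in their place "tool_from_camera" (4x4, takes a point from camera to tool coordinates, whose origin is the TCP and whose axes are the flange's). Camera axes: x right, y down, z forward; pixel columns grow to the right and rows downward; lengths in m; the calibration is good to about 2 mm. A picture is of the moment at which its call begins: read the wrist's pose just before it. camera_params takes no time and is no camera call.
A pose or a line that the arm cannot do raises Unreachable and nothing moves.
- finish_job(): hands the job in; it is judged then, once.
The state is a dict: "time_s": time; "joint_pos": joint angles; "qd": joint speeds; "joint_efforts": joint torques, N m; "position": TCP position; "tcp_rot": TCP orientation; "wrist_force": force on the tool from outside, world axes, zero at the start; "ft_torque": the same for the moment, N m; "finger_gap": finger opening in m; "gripper_force": force on a finger pad.
Only numpy, scipy, OpenCV 4.12 (cv2) and the standard library are available. Lean on these libraries where they do the work, as an engineer would, in place of code of your own. Each camera call takes 0.05 s, during which the arm holds its last target. There are 200 camera calls.

TASK

Slide the loose wooden panel up against the clamped panel, so that the two halves of the flower meet with no gap and their long sides run on in line, and let go of it. Then press the handle of the blower's spring-return dial down past the first two clicks to the third, not on into the overrun beyond it, and finish still holding it there against its spring: it swings back if released. Leave everything else on the table where it stands.

Things in the scene. Friction and masses are not known exactly. Their poses are not given: they have to be found in the camera images.
- fixed_panel: Clamped plywood panel, 60 mm (own x) by 100 mm (own y) by 30 mm high, flat and fixed to the table by a dark steel clamp over its own -y half (up to 72 mm high, reaching 25 mm past the -y end, nothing beyond own y = -20 mm). Origin: centre of underside. Half a flower in dark wood on top at its +y end, which is free and faces the loose panel. Turned up to 0.2 rad.
- fixed_end (a point): Middle of the clamped panel's free end face (its own +y end), 15 mm above the table; axes as fixed_panel.
- loose_panel: Loose plywood panel of the same size, 60 (own x) x 100 (own y) x 30 mm high, about 0.13 kg, flat on the table 35 to 85 mm short of the clamped one, up to 40 mm aside and turned up to 0.4 rad against it. Origin: centre of underside. Half a flower at its own -y end, which must meet the clamped panel's +y end (no half turn). Grip it across its 60 mm width; fingers have room there.
- loose_end (a point): Middle of the loose panel's end face that carries the half flower (its own -y end), 15 mm above the table; axes as loose_panel. Panels joined: this point lies on fixed_end.
- blower: Grey bench blower, fixed to the table: housing 150 mm (own x) by 110 mm (own y) by 130 mm high, with a black nozzle reaching 45 mm out on its own -y side and a carrying handle on top up to 156 mm high. Origin: centre of its underside. The dial is on its own +y side face. Turned up to 0.25 rad.
- dial_axis (a point): Point on the dial's axis, 100 mm above the table, 70 mm out from the housing's +y side, level with the middle of the handle's bar; axes as blower. The dial turns about the own y direction through this point.
- dial_handle (a point): Point to press, on the centre line of the handle: a 14 mm round steel bar along the blower's own y, 70 mm from the dial's axis, on its -x side. The bar reaches 37 mm further out and 54 mm in to the dial. With q the dial joint and a = 0.70 - q the point is at own x = -70 cos(a), y = 0, z = 70 sin(a) mm from dial_axis: 145 mm above the table at rest, 63 mm at the third click.
- dial (a joint): Dial angle, rad: 0 at rest, handle up; grows as the handle is pressed down. Clicks (felt, and marked by ever longer white strokes) at 0.42, 0.84, 1.26; on the third click within 0.14 of it; overrun beyond 1.42, end stop 1.6. Return spring: 4 N at the handle at rest, 8 N at the third click; clicks add or take up to about 2 N. No click holds it: let go, it swings back to 0.
- brush_pot: Bystander, to be left alone: terracotta pot with brushes, 80 mm across, 90 mm high (brushes to 175 mm), to the far side of the clamped panel. Origin: centre of its underside.
- varnish_jar: Bystander, to be left alone: small jar, 52 mm across, 65 mm high, on the robot's side of the clamped panel. Origin: centre of its underside.
- tissue_box: Bystander, to be left alone: cardboard tissue box 120 x 120 x 110 mm high, at the far middle of the table. Origin: centre of its underside.
- pencil_case: Bystander, to be left alone: grey pencil case 70 x 190 x 55 mm high, beyond the blower. Origin: centre of its underside.
- eraser: Bystander, to be left alone: white eraser 24 x 50 x 14 mm high, on the robot's side of the blower. Origin: centre of its underside.
Not all that is in view belongs to the job. Leave any blue or purple look-alike of the loose_panel alone.

How it is judged:
On the way, in this order (a step that is already met when the one before it is completed fails the run):
1. the loose panel lies flush against the clamped one, let go (y of loose_end in the frame of fixed_end between -0.003 and 0.003 m and x of loose_end in the frame of fixed_end between -0.005 and 0.005 m and z of loose_end in the frame of fixed_end between -0.003 and 0.003 m and angle between the y axis of loose_panel and the y axis of fixed_panel, either way round below 0.05 rad and angle between loose_panel's own z axis and vertical below 0.05 rad and contact force between loose_panel and the fingers below 0.1 N and contact force between loose_panel and the arm below 0.1 N), for 0.2 s.
2. the robot holds the dial on its third click (value of joint dial between 1.12 and 1.42 rad and (contact force between blower and the fingers above 1 N or contact force between blower and the arm above 1 N)), for 0.4 s.
At the end, for the whole second after the job is handed in: Panels butted: ends within 3 mm, sides within 5 mm, parallel within 0.05 rad, flat, at rest and untouched by the robot; the robot pushes on the dial (over 1 N), which stands still at its third click, 1.12 to 1.42 rad; no bystander has moved over 30 mm (all of step 1 and all of step 2 and velocity of joint dial between -0.1 and 0.1 rad/s and linear speed of loose_panel below 0.01 m/s); the arm keeps its last pose, push and grip.
It fails at once if a bystander was pushed out of place or knocked over (distance of any of brush_pot, varnish_jar, tissue_box, pencil_case, eraser from where it was at the start of the episode above 0.03 m).
It also fails if it takes over 51 s, if anything falls off the work surface, if the arm or the gripper's body presses on something with over 40 N, if the wrist force passes 120 N, or if a joint passes its speed limit or range.

## Working session

There is one attempt and no reset: what is moved stays moved. The work goes in short steps, each a Python script; the robot and the scene stay as the last script left them, time stands still between calls to the robot, and variables do not carry over. Pictures are saved under pics/ and viewed, at most 10 in all, crops included, and the job is handed in when it is done.

```bash
mkdir -p pics; ls
python3 - <<'E'
from rig import *
import cv2,numpy as np
for n in("top","side"):
    p,d=camera(n); cv2.imwrite(f"pics/{n}0.png",p[:,:,::-1]); np.savez(f"{n}0.npz",p=p,d=d)
    c=camera_params(n); print(n,np.round(c["K"],1).tolist(),np.round(c["position"],3),np.round(c["rotation"],3).tolist())
print(camera_params("wrist"))
print(sense())
E
```

```text
pics
top [[411.1, 0.0, 279.6], [0.0, 411.1, 208.2], [0.0, 0.0, 1.0]] [ 0.415 -0.02   1.01 ] [[-0.022, -0.992, 0.128], [-0.999, 0.025, 0.02], [-0.023, -0.128, -0.992]]
side [[452.0, 0.0, 277.9], [0.0, 452.0, 203.3], [0.0, 0.0, 1.0]] [-0.131 -0.734  0.861] [[0.706, -0.438, 0.557], [-0.708, -0.411, 0.574], [-0.023, -0.8, -0.6]]
{'K': array([[303.70218752,   0.        , 279.8373379 ],
       [  0.        , 303.70218752, 208.00788569],
       [  0.        ,   0.        ,   1.        ]]), 'tool_from_camera': array([[-5.13172962e-04, -9.55756792e-01, -2.94157597e-01,
         7.44803173e-02],
       [ 9.99999578e-01, -2.66257007e-04, -8.79446278e-04,
         7.87472726e-04],
       [ 7.62215232e-04, -2.94157924e-01,  9.55756525e-01,
        -1.18903048e-01],
       [ 0.00000000e+00,  0.00000000e+00,  0.00000000e+00,
         1.00000000e+00]])}
{'time_s': 0.1, 'joint_pos': array([-1.25884581,  0.46940187, -0.04862192,  1.53358268,  0.02407548,
        1.14100113, -0.08231398]), 'qd': array([-0.00058811, -0.00357438, -0.00054752, -0.00158875, -0.00089335,
        0.00160968,  0.0005088 ]), 'joint_efforts': array([ 7.74057353e-04, -5.11516392e+01, -4.68682742e-02, -2.38390285e+01,
        1.07987516e-02,  4.35268346e-03,  1.27494371e-05]), 'position': array([0.2254473 , 0.63572221, 0.25533522]), 'tcp_rot': array([[-9.42480406e-01,  3.34260902e-01, -5.77432685e-04],
       [ 3.34261399e-01,  9.42478848e-01, -1.71413968e-03],
       [-2.87517830e-05, -1.80855652e-03, -9.99998364e-01]]), 'wrist_force': array([-0.55317282,  0.2603068 ,  0.49116539]), 'ft_torque': array([ 0.01431128,  0.01149221, -0.03251248]), 'gripper_force': 0.0, 'finger_gap': 0.08554110692989138}
```

View pics/top0.png

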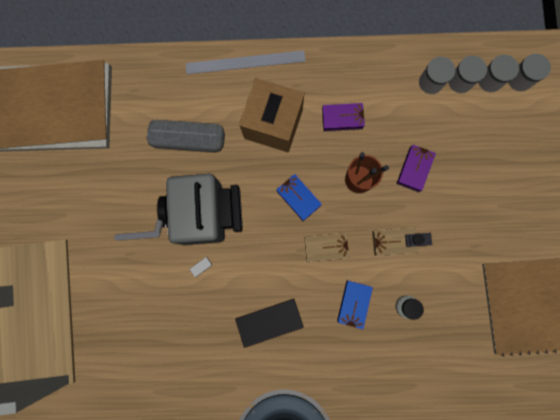

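View pics/side0.png

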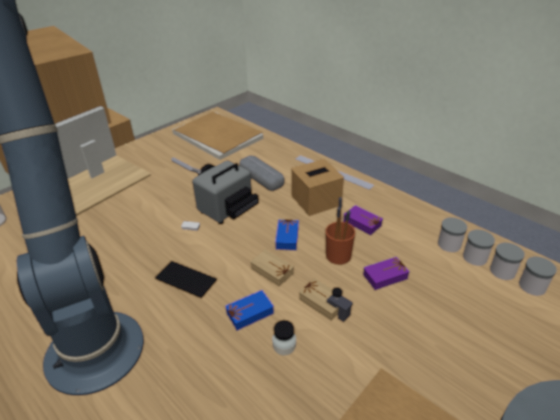

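The top view shows the loose panel at about (326,247), the clamped panel at (390,242) with its clamp on the right, the blower at (195,210), and the dial handle bar from (115,237) to (160,234). The side view confirms this layout. Next I'll get coarse positions from depth, then look at the panels with the wrist camera.

```bash
cat > h.py <<'E'
from rig import *
import numpy as np, cv2
def cam(n, s=None):
    c=camera_params(n)
    if n!="wrist": return c["K"],c["rotation"],c["position"]
    T=c["tool_from_camera"]; R=s["tcp_rot"]
    return c["K"],R@T[:3,:3],s["position"]+R@T[:3,3]
def ray(uv,z,C):
    K,R,p=C; uv=np.atleast_2d(uv).astype(float)
    d=np.c_[(uv[:,0]-K[0,2])/K[0,0],(uv[:,1]-K[1,2])/K[1,1],np.ones(len(uv))]@R.T
    return p+d*((z-p[2])/d[:,2])[:,None]
def cloud(d,C):
    K,R,p=C; v,u=np.indices(d.shape)
    return p+np.stack([(u-K[0,2])/K[0,0]*d,(v-K[1,2])/K[1,1]*d,d],-1)@R.T
def down(yaw):  # tool y axis (closing line) at angle yaw from world x
    y=np.array([np.cos(yaw),np.sin(yaw),0]); z=np.array([0,0,-1.]); return np.c_[np.cross(y,z),y,z]
E
python3 - <<'E'
from h import *
f=np.load("top0.npz"); C=cam("top"); P=cloud(f["d"],C)
for n,uv in dict(loose=(326,247),fixed=(390,242),clamp=(420,240),barin=(155,234),barout=(120,237)).items():
    print(n,P[uv[1],uv[0]].round(3))
Z=P[...,2]
def rect(m,n):
    nn,l,st,ce=cv2.connectedComponentsWithStats(m.astype(np.uint8))
    for i in range(1,nn):
        if st[i,4]>60:
            q=P[l==i]; print(n,st[i].tolist(),q.mean(0).round(3),cv2.minAreaRect(q[:,:2].astype(np.float32)))
sub=np.zeros(Z.shape,bool); sub[215:275,290:440]=1
rect(sub&(Z>.02)&(Z<.04),"panel")
sub[:]=0; sub[150:260,100:260]=1
rect(sub&(Z>.115)&(Z<.14),"housing"); rect(sub&(Z>.14),"hi")
s=sub.copy(); s[:,162:]=0; rect(s&(Z>.08),"bar")
E
```

```text
loose [ 0.446 -0.108  0.031]
fixed [ 0.454 -0.259  0.033]
clamp [ 0.456 -0.317  0.073]
barin [0.478 0.261 0.152]
barout [0.473 0.335 0.152]
panel [373, 228, 46, 28, 954] [ 0.455 -0.267  0.03 ] ((0.4557894468307495, -0.2735748887062073), (0.05988478660583496, 0.10038850456476212), 2.773749589920044)
panel [305, 233, 44, 29, 1075] [ 0.446 -0.109  0.03 ] ((0.44589096307754517, -0.10934324562549591), (0.05993833765387535, 0.10033504664897919), 3.901528835296631)
housing [155, 174, 64, 70, 3370] [0.532 0.196 0.129] ((0.5350595712661743, 0.20220792293548584), (0.1502634733915329, 0.13255438208580017), 2.941814661026001)
hi [193, 182, 10, 48, 276] [0.534 0.168 0.164] ((0.4740765690803528, 0.10179062932729721), (0.2607037425041199, 0.07445959746837616), 48.268123626708984)
hi [114, 226, 47, 15, 324] [0.477 0.295 0.153] ((0.46146807074546814, 0.16146737337112427), (0.37295469641685486, 0.040246084332466125), 81.84354400634766)
bar [114, 196, 48, 45, 481] [0.492 0.283 0.148] ((0.4952922463417053, 0.15661947429180145), (0.37295469641685486, 0.10858575999736786), 81.84354400634766)
```

```bash
cat > pan.py <<'E'
from h import *
def panels(name=None):
    s=sense(); p,d=camera("wrist"); C=cam("wrist",s); P=cloud(d,C); Z=P[...,2]
    if name: cv2.imwrite(f"pics/{name}.png",p[:,:,::-1])
    m=(Z>.02)&(Z<.037)&(d>0)&(abs(P[...,0]-.455)<.08)&(P[...,1]<.01)&(P[...,1]>-.36)
    nn,l,st,ce=cv2.connectedComponentsWithStats(m.astype(np.uint8))
    out=[]
    for i in range(1,nn):
        if st[i,4]>800:
            ys,xs=np.where(l==i)
            q=ray(np.c_[xs,ys],.03,C)[:,:2].astype(np.float32)
            out.append((st[i].tolist(),Z[l==i].mean().round(4),cv2.minAreaRect(q)))
            print(*out[-1])
    return out
E
python3 - <<'E'
from pan import *
movep([.45,-.16,.26],down(0.06)); sleep(.3)
panels("w1"); s=sense(); print(s["time_s"],s["position"],s["joint_pos"].round(2))
E
```

```text
[250, 92, 56, 92, 4858] 0.0316 ((0.4459471106529236, -0.11159117519855499), (0.05998878553509712, 0.09991949051618576), 3.817999839782715)
[255, 232, 48, 74, 3009] 0.0315 ((0.45570918917655945, -0.2745445668697357), (0.05997735634446144, 0.10447248816490173), 2.586477518081665)
3.3583 [ 0.4500507  -0.15988404  0.25997716] [-0.56  0.18  0.94  2.02 -0.17  1.02  0.52]
```

View pics/w1.png

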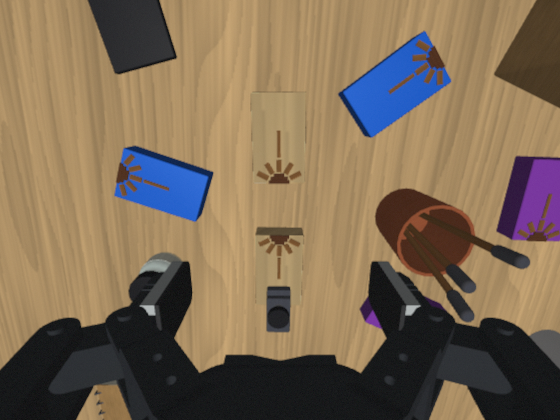

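The wrist view shows the loose panel's flower end at row 184 and the clamped panel's end at rows 228–236. The half-flowers face each other, and the finger space beside the panel is clear. I'll grasp, slide and push to contact.

Run:
```python
from pan import *
a=np.deg2rad(3.85); b=np.deg2rad(2.7)
g=np.array([.4459,-.1105]); u=np.array([-np.sin(b),np.cos(b)]); t=np.array([.4557,-.2742])+.1*u
movep([*g,.10],down(a)); move_l([*g,.032],feed=.08)
command_gripper(.05,30); s=sense(); print(s["finger_gap"],s["gripper_force"],s["position"])
z=s["position"][2]
move_l([*(t+.012*u),z],down(b),feed=.05)
print(sense()["wrist_force"],sense()["gripper_force"])
r=move_l([*(t-.012*u),z],feed=.015,until_force=8)
s=sense(); print(r,s["position"],t,s["wrist_force"],s["time_s"])
command_gripper(.085); sleep(.2)
move_l([*s["position"][:2],.12],feed=.12)
move_l([.45,-.10,.22],down(.06),feed=.15); sleep(.3)
panels("w2"); print(sense()["time_s"])
```

```text
0.05957096559131907 32.626250982284546 [ 0.44627933 -0.11051024  0.03249184]
[-0.93943642  0.43170172  2.95822738] 32.345380783081055
True [ 0.45138273 -0.17546581  0.03250848] [ 0.45098935 -0.17431101] [-0.39463246  0.97480335  3.64658623] 7.625
[250, 211, 56, 148, 7378] 0.0317 ((0.4535380005836487, -0.21975848078727722), (0.06023065373301506, 0.19361023604869843), 2.3463385105133057)
10.425
```

View pics/w2.png

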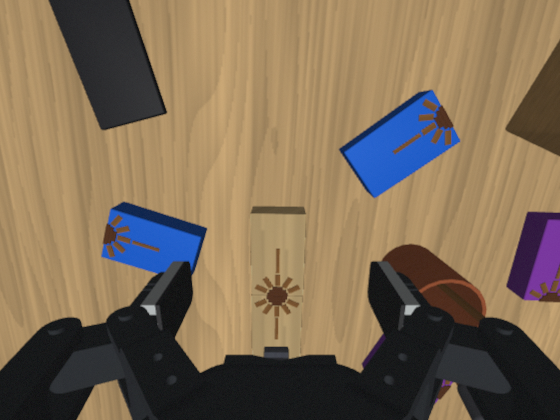

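The wrist view shows one merged piece: the flower is closed at about (277,296) and the sides run in line. I'll enlarge the seam to check for a gap, and move over to measure the dial.

Run:
```python
from h import *
i=cv2.imread("pics/w2.png")[200:360,240:315]
i=cv2.resize(i,None,fx=3.7,fy=3.7,interpolation=cv2.INTER_CUBIC)
command_gripper(0.0)
movep([.42,.28,.30],down(np.pi/2+.05)); sleep(.3)
s=sense(); p,d=camera("wrist"); np.savez("w3.npz",p=p,d=d)
C=cam("wrist",s); P=cloud(d,C); X,Y,Z=P[...,0],P[...,1],P[...,2]
p=cv2.cvtColor(p,cv2.COLOR_RGB2BGR)
cv2.imwrite("pics/both.png",cv2.resize(np.hstack([cv2.resize(i,(int(i.shape[1]*420/i.shape[0]),420)),p]),(780,430)))
h=(Z>.12)&(Z<.134)&(X>.42)&(Y<.26)&(d>0); print("housing",cv2.minAreaRect(P[h][:,:2].astype(np.float32)))
b=(Z>.141)&(Z<.165)&(Y>.225)&(Y<.36)&(X>.4)&(X<.53)&(d>0); q=P[b]; print(len(q),q.min(0),q.max(0))
print("bar",q.mean(0),cv2.minAreaRect(q[:,:2].astype(np.float32)))
f=np.polyfit(q[:,1],q[:,0],1); print("x=%.4f*y+%.4f"%tuple(f))
print(s["time_s"],s["position"],s["joint_pos"].round(2),sense()["finger_gap"])
```

```text
housing ((0.534111738204956, 0.19532567262649536), (0.14797773957252502, 0.11610661447048187), 4.08711051940918)
965 [0.46728503 0.25110079 0.1440472 ] [0.48960311 0.34775866 0.15562512]
bar [0.47352401 0.3058874  0.15125313] ((0.4755907654762268, 0.29928767681121826), (0.017226530238986015, 0.09708788245916367), 6.571964263916016)
x=-0.0387*y+0.4854
12.9417 [0.4203447  0.27926516 0.2999766 ] [-1.48  0.2   0.95  1.91 -0.18  1.12  1.16] 8.131113239122578e-05
```

View pics/both.png

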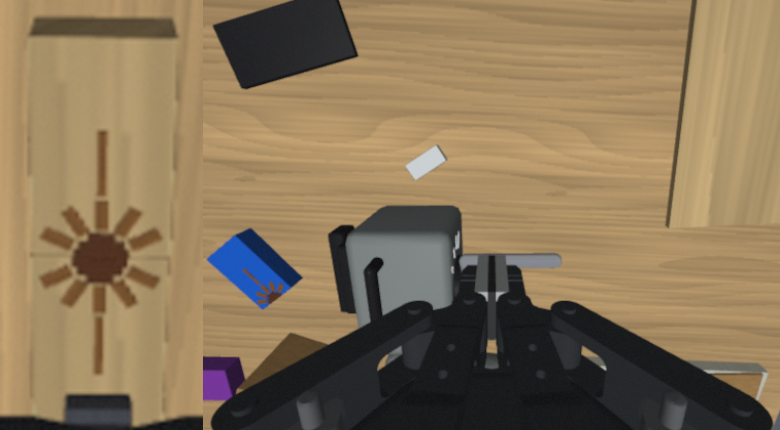

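The enlarged seam is closed, and the bar runs along world y at x≈0.473, with its outer end at y≈0.347. I'll touch it from above, then follow the arc down to the third click.

```bash
cat > st.py <<'E'
from h import *
def top(n):
    p,d=camera("top"); P=cloud(d,cam("top")); cv2.imwrite(f"pics/{n}.png",cv2.cvtColor(p,cv2.COLOR_RGB2BGR)); return P,d
E
python3 - <<'E'
from st import *
x0,y0,th=.4735,.314,.04
R=down(np.pi/2+th)
movep([x0,y0,.21],R); sleep(.3)
f0=sense()["wrist_force"]
r=move_l([x0,y0,.165],feed=.02,until_force=2)
s=sense(); zc=s["position"][2]; print("touch",r,s["position"],s["wrist_force"]-f0)
if r and .168<zc<.186:
    for q in np.arange(.14,1.27,.14):
        a=.7-q; dx=-70*np.cos(a)+53.54
        move_l([x0+dx/1e3*np.cos(th),y0+dx/1e3*np.sin(th),zc-.0451+.07*np.sin(a)],feed=.04)
        s=sense(); print(round(q,2),s["position"].round(4),(s["wrist_force"]-f0).round(2))
sleep(.5); s=sense(); print(s["time_s"],s["position"],s["wrist_force"]-f0)
p,d=camera("wrist"); t,_=camera("side")
cv2.imwrite("pics/w4.png",cv2.cvtColor(np.hstack([cv2.resize(t[130:260,130:310],(388,280)),cv2.resize(p,(373,280))]),cv2.COLOR_RGB2BGR))
E
```

```text
touch True [0.47331619 0.31408753 0.17674955] [0.37600554 1.16891268 4.41026882]
0.14 [0.4673 0.3139 0.1694] [-2.26  0.84  7.22]
0.28 [0.4617 0.3136 0.1602] [-3.72  0.02  5.12]
0.42 [0.4584 0.3135 0.1511] [-3.07  0.88  6.14]
0.56 [0.4564 0.3135 0.1414] [-4.02  0.57  6.41]
0.7 [0.4565 0.3136 0.1318] [-1.81  1.26  3.75]
0.84 [0.4576 0.3137 0.1222] [-2.46  0.46  6.  ]
0.98 [0.4593 0.3138 0.1125] [-3.47  2.63  5.77]
1.12 [0.4628 0.314  0.1033] [-2.66  1.78  4.8 ]
1.26 [0.4674 0.3142 0.0948] [-4.23  0.94  6.21]
19.3333 [0.46738666 0.31422546 0.09490242] [-3.86557962  1.49288639  6.59398933]
```

View pics/w4.png

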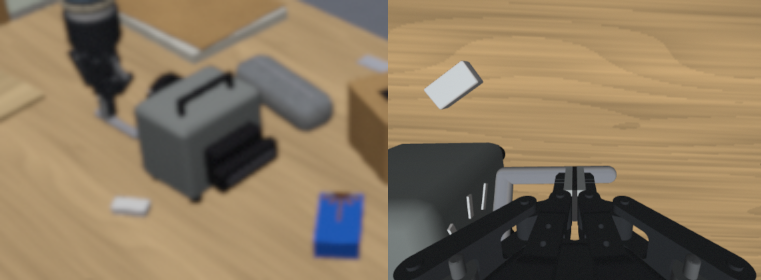

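The tips sit on the bar with about 7 N at the third-click height. One last check of the panels from the top camera, then I hand in.

Run:
```python
from st import *
P,d=top("t5"); Z=P[...,2]; m=(Z>.02)&(Z<.04); s=np.zeros_like(m); s[215:275,290:440]=1
n,l,st,_=cv2.connectedComponentsWithStats((m&s).astype(np.uint8))
for i in range(1,n):
    if st[i,4]>60:
        q=P[l==i][:,:2]; print(st[i],cv2.minAreaRect(q.astype(np.float32)))
        # side lines per half
        for lo,hi in((-.215,-.135),(-.26,-.235)):
            k=q[(q[:,1]>lo)&(q[:,1]<hi)]; bins=np.round(k[:,1]/.006)
            c=np.array([[k[bins==b,1].mean(),(k[bins==b,0].min()+k[bins==b,0].max())/2] for b in np.unique(bins)]); print(np.polyfit(c[:,0],c[:,1],1), c[:,1].mean(), c[:,0].mean())
```

```text
[ 332  228   87   31 2016] ((0.453777939081192, -0.22390340268611908), (0.06015128642320633, 0.2005254179239273), 2.4333016872406006)
[-0.04708364  0.44351668] 0.4518451188281066 -0.1768861506336318
[-0.00304914  0.45404158] 0.4547927741499982 -0.24636197868519502
```

```bash
python3 -c "
from rig import *
print(finish_job())"
```

```text
the job is handed in; nothing more can be done
None
```

The job is handed in, with no verdict returned: the panels measured as one 200.5 × 60.2 mm piece with the gripper clear of them, and the arm is holding the dial at about 1.26 rad (third click, judged from fingertip height) with about 7 N.

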